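# Present the stock bin over the empty bay of the organiser case

### The job

Three of the four bays in the red organiser case already hold a bin and one is empty. Pick up the loose bin of wall plugs by its yellow tab, carry it over the screwdriver rack, and stop with it level, squared up and centred a centimetre or two above the rim of the empty bay, ready to go straight down, so that I can check the fit. Finish while still gripping it there: do not lower it in or let go, do not let the bin touch the case or anything touch the rack, and leave the other bins, the can, the tape measure and the wrench where they are.

Things in the scene. Friction and masses are not known exactly. Their poses are not given: they have to be found in the camera images.
- loose_bin: the bin to carry: red open-topped bin, 100 (x) x 75 (y) x 50 mm high, wall 3 mm, holding coloured wall plugs that do not come out, 0.15 to 0.3 kg. A yellow lifting tab stands up from the middle: 14 mm thick along x, 40 mm wide along y, from the rim (50 mm above the underside) up to 90 mm above the underside; pinch it across x from above. It starts on the bench, beyond the rack from the case (+y side). Origin: centre of its underside, z up. It fits the bay either way round
- case: red organiser case fixed on the bench, 242 (x) x 192 (y) mm, rim 56 mm high, divided into 2 x 2 bays by 6 mm walls; carrying handle (38 mm high) on its -x side reaching 55 mm out, clear lid (10 mm high, 260 mm long) lying flat open on its +x side. Origin: centre of its underside on the bench; x from the handle towards the lid
- bay0 (a point): centre of the mouth of one bay of the case, at the level of the case's rim (56 mm above the bench). The bay is a rectangular well 112 mm along the case's x and 87 mm along its y, 50 mm deep, with a black liner on its floor where it is empty. Which bay is empty changes from start to start. This bay lies at case x -59 mm, y +46.5 mm; axes as the case's
- bay1 (a point): centre of the mouth of one bay of the case, at the level of the case's rim (56 mm above the bench). The bay is a rectangular well 112 mm along the case's x and 87 mm along its y, 50 mm deep, with a black liner on its floor where it is empty. Which bay is empty changes from start to start. This bay lies at case x -59 mm, y -46.5 mm; axes as the case's
- bay2 (a point): centre of the mouth of one bay of the case, at the level of the case's rim (56 mm above the bench). The bay is a rectangular well 112 mm along the case's x and 87 mm along its y, 50 mm deep, with a black liner on its floor where it is empty. Which bay is empty changes from start to start. This bay lies at case x +59 mm, y +46.5 mm; axes as the case's
- bay3 (a point): centre of the mouth of one bay of the case, at the level of the case's rim (56 mm above the bench). The bay is a rectangular well 112 mm along the case's x and 87 mm along its y, 50 mm deep, with a black liner on its floor where it is empty. Which bay is empty changes from start to start. This bay lies at case x +59 mm, y -46.5 mm; axes as the case's
- bin_a: red open-topped stock bin, 100 (x) x 75 (y) x 50 mm high, half full of steel screws, standing in one of the four bays of the case, its rim level with the case's rim; no tab; loose. Origin: centre of its underside
- bin_b: red open-topped stock bin, 100 (x) x 75 (y) x 50 mm high, half full of white caps, standing in one of the four bays of the case, its rim level with the case's rim; no tab; loose. Origin: centre of its underside
- bin_c: red open-topped stock bin, 100 (x) x 75 (y) x 50 mm high, half full of green and black plugs, standing in one of the four bays of the case, its rim level with the case's rim; no tab; loose. Origin: centre of its underside
- rack: black screwdriver rack fixed on the bench between the loose bin and the case: 240 (x) x 50 (y) mm block 55 mm high with a row of upright screwdriver handles up to 140 mm above the bench. Origin: centre of its underside; x along the row
- can: blue spray can, 58 mm across, 160 mm tall, loose, to be left alone. Origin: centre of its base
- tape: yellow tape measure, 70 x 65 x 36 mm, loose, to be left alone. Origin: centre of its underside
- wrench: steel wrench lying on the bench on the -y side of the case, to be left alone. Origin: its underside
Things that resemble listed ones, but are neither listed nor needed, are in the scene too. What is shaped like the bin_a but blue or purple is not meant.

How it is judged (in metres and radians):
On the way:
1. the loose bin passes over the rack, its underside higher than the screwdriver handles (z of loose_bin in the frame of rack above 0.14 m and y of loose_bin in the frame of rack between -0.05 and 0.05 m and x of loose_bin in the frame of rack between -0.2 and 0.2 m), for 0.04 s.
At the end, for the whole second after the job is handed in: The loose bin is gripped and still, centred within 9 mm over the empty bay, its underside 3 to 35 mm above the rim, square to the case within 0.12 rad (either way round), tilted under 0.12 rad, slower than 30 mm/s, touching neither the case, the rack nor another bin (((horizontal distance between loose_bin and bay0 below 0.009 m and z of loose_bin in the frame of bay0 between 0.003 and 0.035 m and horizontal distance between each of bin_a, bin_b, bin_c and bay0 above 0.04 m) or (horizontal distance between loose_bin and bay1 below 0.009 m and z of loose_bin in the frame of bay1 between 0.003 and 0.035 m and horizontal distance between each of bin_a, bin_b, bin_c and bay1 above 0.04 m) or (horizontal distance between loose_bin and bay2 below 0.009 m and z of loose_bin in the frame of bay2 between 0.003 and 0.035 m and horizontal distance between each of bin_a, bin_b, bin_c and bay2 above 0.04 m) or (horizontal distance between loose_bin and bay3 below 0.009 m and z of loose_bin in the frame of bay3 between 0.003 and 0.035 m and horizontal distance between each of bin_a, bin_b, bin_c and bay3 above 0.04 m)) and angle between the x axis of loose_bin and the x axis of case, either way round below 0.12 rad and angle between loose_bin's own z axis and vertical below 0.12 rad and contact force between loose_bin and the fingers above 0.5 N and linear speed of loose_bin below 0.03 m/s and contact force between loose_bin and case below 0.05 N and contact force between loose_bin and rack below 0.05 N and contact force between loose_bin and bin_a below 0.05 N and contact force between loose_bin and bin_b below 0.05 N and contact force between loose_bin and bin_c below 0.05 N); the arm keeps its last pose, push and grip.
It fails at once if the loose bin touches the case (contact force between loose_bin and case above 0.5 N).
It fails at once if the rack is touched (contact force between rack and anything else above 1 N).
It fails at once if another bin is moved by more than 10 mm (distance of any of bin_a, bin_b, bin_c from where it was at the start of the episode above 0.01 m).
It fails at once if the can, the tape measure or the wrench is moved by more than 20 mm (distance of any of can, tape, wrench from where it was at the start of the episode above 0.02 m).
It also fails if it takes over 38 s, if anything falls off the work surface, if the arm or the gripper's body presses on something with over 40 N, if the wrist force passes 120 N, or if a joint passes its speed limit or range.

### The arm

A 6-joint arm with a two-finger parallel gripper is mounted at the origin on the work surface. World frame = base frame: x ahead of the robot, y to its left, z up, the work surface at z = 0. Lengths are in mm, angles in rad, forces in N, time in s.
With the tool pointing down it reaches from about 350 to 875 mm from the base axis. Payload 4.2 kg.
Tool frame: the origin (TCP) lies on the centre line of the jaws, within the pads' length; the fingertips stand 14 mm ahead of it and the grasp point (between the pads) lies 5 mm behind it (tcp_to_tips is the distance from the TCP to the fingertips, in mm); z points along the fingers, y is the direction in which the jaws open and shut (so a half turn about z gives the same grasp; the last joint's range is limited). The gripper opens to 85 mm and grips with 20 to 120 N. Pads are 22 mm wide; open, the fingers measure 114 mm over their backs; the gripper's body (76 mm by 85 mm) begins 54 mm behind the grasp point. The pads swing forward as they close: fully open they stand 13 mm farther back than shut.
Start: joints at [-0.915, 0.385, 0.008, 0, -1.194, -0.259], TCP at [241.556, -576.411, 245.312] pointing down, gripper open.
Joint ranges: [-3.14, 3.14], [-1.21, 2.06], [-1.07, 1.41], [-3.16, 2.05], [-2.99, -0.16], [-3.1, 3.1]. Speed limits (rad/s): [2.79, 2.79, 3.14, 3.14, 3.14, 3.14].

### API

Orientations are given as a unit quaternion [x, y, z, w].
In Python, from bench import read_state, get_image, job_done, tcp_to_tips gives the robot as it stands. The module is installed in compiled form; this text tells all that it offers.
- The arm moves only by the tool play_rows, never from a script. Its argument "targets" is a list of rows, each an object of numbers: "gripper": the gripper's target within -1 to 1 (shut at 1, half-way at 0, fully open at -1); "tx", "ty", "tz": the shift along the tool's x, y, z scaled (see below); "spin": the turn about the tool's z scaled (see below). A call has 1 to 12 rows; each row is the pose to reach, as a shift and turn from the pose commanded when the call began, along the tool's axes at that moment; what a row does not reach only later rows make up. The controller multiplies each number of a shift by 0.25 m and each number of a turn by pi/4 rad. A row lasts 1/8 s, in which the tool goes at most 62.5 mm and 10.7 degrees, less where a joint would pass 70% of its speed; a pose out of reach is approached as far as the arm can. A call with a number of a shift or a turn outside -1 to 1 is refused whole. A call with a gripper value outside its range is refused whole. The fingers move at their own pace and stop on an object; the grip force is fixed at half the most. Time passes only in rows, so rows that repeat a pose let the fingers close. It gives the time, the measured TCP pose, the force and the opening at its end, in the units of the state.
- read_state(): the state, without advancing time (a new reading comes with each control period).
- get_image(name): name is "scene" or "side" or "wrist"; returns a dict with "frame" (400x640x3 uint8, red, green, blue), "depth" (400x640 float32, mm along the optical axis (not along the pixel's ray), 0 where there is no reading), "mtx" (3x3 intrinsics, pixels), "k1" (the pictures are not rectified: a ray, as slopes to the right and down, at radius r is drawn at 1 + k1 r^2 times it, then the intrinsics apply), "world_to_cam" (4x4, takes a point from world to camera coordinates). Camera axes: x right, y up, looking along -z (the intrinsics and any distortion apply to the point x, -y, -z); pixel columns grow to the right and rows downward; lengths in mm; the calibration is good to about 2 mm. A picture is of the moment at which its call begins.
- job_done(): hands the job in, once; it reports no verdict.
The state is a dict: "clock": time; "joints": joint angles; "joint_vel": joint speeds; "joint_efforts": joint torques, N m; "position": TCP position; "ee_rot": TCP orientation; "contact_force": force on the tool from outside, world axes, zero at the start; "wrist_torque": the same for the moment, N m; "gripper_width": finger opening in mm.
Only numpy, scipy, OpenCV 4.12 (cv2) and the standard library are available. Lean on these libraries where they do the work, as an engineer would, in place of code of your own. Each camera call takes 0.05 s, during which the arm holds its last target.

## Working session

There is one attempt and no reset: what is moved stays moved. The work goes in short steps, Python scripts to look and compute and a tool call to move; the robot and the scene stay as the last step left them, time stands still between calls to the robot, and variables do not carry over. Pictures are saved under pics/ and viewed, and the job is handed in when it is done.

Besides the shell and the picture viewer there is one more tool, called by a JSON object that holds its "fn" and its "kwargs", one argument or row to a line. play_rows: Moves the arm, as the interface text tells. Its arguments: {"type":"object","properties":{"targets":{"type":"array","items":{"type":"object","properties":{"gripper":{"type":"number"},"tx":{"type":"number","minimum":-1,"maximum":1},"ty":{"type":"number","minimum":-1,"maximum":1},"tz":{"type":"number","minimum":-1,"maximum":1},"spin":{"type":"number","minimum":-1,"maximum":1}}}}},"required":["targets"]}

```bash
mkdir -p pics; python3 - <<'E'
from bench import *
import cv2,pickle
print(read_state(),tcp_to_tips)
d={}
for n in("scene","side"):
    g=get_image(n);d[n]=g;cv2.imwrite(f"pics/{n}0.png",g["frame"][:,:,::-1]);print(n,g["mtx"],g["k1"],g["world_to_cam"])
pickle.dump(d,open("d0.pkl","wb"))
E
```

```text
{'clock': 0.0, 'joints': array([-9.15372946e-01,  3.85548856e-01,  6.64760568e-03, -5.15374039e-04,
       -1.19401466e+00, -2.58590260e-01]), 'joint_vel': array([-0.0003633 ,  0.00146951,  0.00081384, -0.00228667,  0.00014434,
       -0.00057344]), 'joint_efforts': array([ 7.58769274e-04, -3.92280400e+01,  1.88402957e+01,  4.18611065e+00,
       -4.61568357e-03, -5.05251990e-05]), 'position': array([ 241.36677223, -575.91482031,  244.2323012 ]), 'ee_rot': array([-1.97023890e-01,  9.80398086e-01,  1.05672175e-03, -2.52717304e-04]), 'contact_force': array([-0.29665573, -0.47719671, -0.07227009]), 'wrist_torque': array([0.01008347, 0.06796423, 0.05969357]), 'gripper_width': 84.97473957297102} 14.0
scene [[374.44430125   0.         319.47495788]
 [  0.         374.44430125 195.05727145]
 [  0.           0.           1.        ]] -0.04187988849329379 [[ 5.37869802e-01  8.42780371e-01 -2.04284666e-02 -2.46905664e+02]
 [-4.85179075e-01  3.29280550e-01  8.10046656e-01  2.06703477e+02]
 [ 6.89418118e-01 -4.25788170e-01  5.86009465e-01 -1.61312194e+03]
 [ 0.00000000e+00  0.00000000e+00  0.00000000e+00  1.00000000e+00]]
side [[395.55284913   0.         318.98623771]
 [  0.         395.55284913 208.0521476 ]
 [  0.           0.           1.        ]] 0.014889410690379313 [[-9.79608389e-01 -2.00896763e-01  2.80975154e-03  5.15981430e+02]
 [ 1.13934101e-01 -5.43935578e-01  8.31356185e-01 -1.68147970e+02]
 [-1.65488443e-01  8.14723620e-01  5.55732848e-01 -1.22694742e+03]
 [ 0.00000000e+00  0.00000000e+00  0.00000000e+00  1.00000000e+00]]
```

View pics/scene0.png

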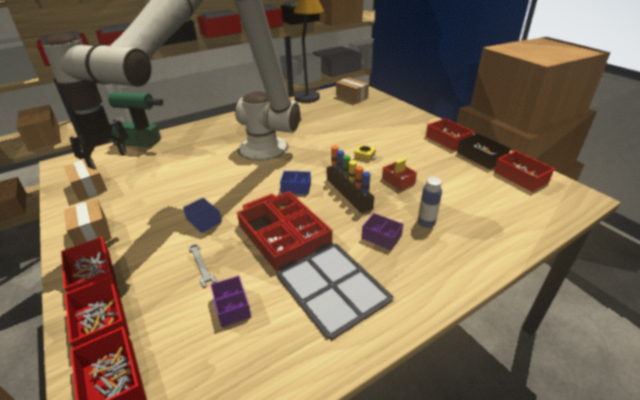

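View pics/side0.png

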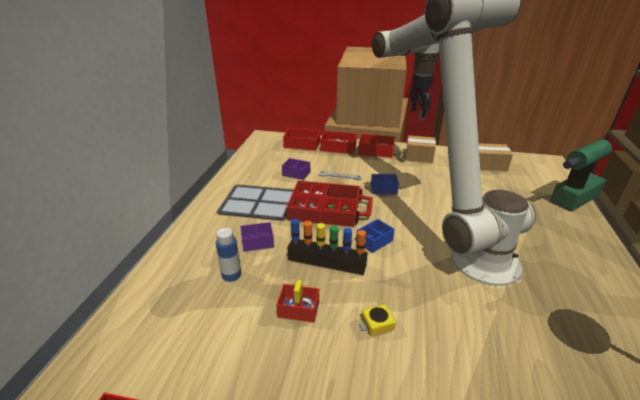

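The scene view shows the case near (285,225) with a dark empty bay near (262,218). In the side view the same bay is at (343,191), on the handle side and away from the rack, so it is probably bay1. The loose bin with its yellow tab is at (399,175) in the scene view and (298,300) in the side view. Next I'll measure these.

```bash
cat > h.py <<'E'
import numpy as np,cv2
def slopes(g,uv):
    D=np.array([g["k1"],0,0,0,0.])
    return cv2.undistortPoints(np.asarray(uv,float).reshape(-1,1,2),g["mtx"],D).reshape(-1,2)
def unproj(g,uv,depth):
    s=slopes(g,uv);P=np.c_[s[:,0],-s[:,1],-np.ones(len(s))]*np.asarray(depth)[:,None]
    T=g["world_to_cam"];return (P-T[:3,3])@T[:3,:3]
def cloud(g):
    h,w=g["depth"].shape;v,u=np.mgrid[:h,:w]
    return unproj(g,np.c_[u.ravel(),v.ravel()],g["depth"].ravel()).reshape(h,w,3)
def plane(g,uv,z):
    a=unproj(g,uv,np.ones(len(uv)));c=-g["world_to_cam"][:3,:3].T@g["world_to_cam"][:3,3]
    r=a-c;return c+r*((z-c[2])/r[:,2])[:,None]
def hsv(g): return cv2.cvtColor(g["frame"],cv2.COLOR_RGB2HSV)
E
python3 - <<'E'
from h import *;import pickle
d=pickle.load(open("d0.pkl","rb"))
for n,boxes in(("scene",[(225,180,345,280),(370,145,430,200)]),("side",[(280,175,380,230),(265,270,330,330)])):
    g=d[n];P=cloud(g);H=hsv(g);h,w=H.shape[:2]
    for i,(a,b,c,e) in enumerate(boxes):
        cv2.imwrite(f"pics/{n}_c{i}.png",cv2.resize(g["frame"][b:e,a:c,::-1],None,fx=6,fy=6,interpolation=cv2.INTER_CUBIC))
        S=H[b:e,a:c];Q=P[b:e,a:c]
        red=((S[...,0]<6)|(S[...,0]>172))&(S[...,1]>120)
        yel=(S[...,0]>20)&(S[...,0]<35)&(S[...,1]>170)&(Q[...,2]>50)
        for m,nm in((red,"red"),(yel,"yel")):
            q=Q[m];q=q[(q[:,2]>-20)&(q[:,2]<120)]
            if len(q)<5: continue
            print(n,i,nm,len(q),np.percentile(q,[1,50,99],axis=0).round(0).tolist())
            top=q[q[:,2]>np.percentile(q[:,2],97)-8]
            r=cv2.minAreaRect(top[:,:2].astype(np.float32));print("  top",top[:,2].mean().round(1),r)
E
```

```text
scene 0 red 3529 [[387.0, -285.0, 6.0], [568.0, -187.0, 46.0], [672.0, -95.0, 58.0]]
  top 53.8 ((548.6103515625, -189.00021362304688), (247.4657745361328, 193.61895751953125), 1.6851651668548584)
scene 1 red 98 [[474.0, 262.0, 13.0], [543.0, 301.0, 39.0], [576.0, 341.0, 51.0]]
  top 47.3 ((542.523193359375, 274.7528381347656), (110.13817596435547, 48.20452117919922), 32.780643463134766)
scene 1 yel 58 [[525.0, 281.0, 52.0], [530.0, 294.0, 71.0], [535.0, 313.0, 89.0]]
  top 85.7 ((529.8973388671875, 294.1117858886719), (27.397571563720703, 5.876380443572998), 79.4822998046875)
side 0 red 2618 [[380.0, -285.0, 7.0], [537.0, -174.0, 42.0], [664.0, -86.0, 59.0]]
  top 55.3 ((545.5556640625, -186.74864196777344), (244.6635284423828, 201.90829467773438), 2.746750831604004)
side 1 red 925 [[472.0, 265.0, 3.0], [519.0, 336.0, 31.0], [570.0, 343.0, 52.0]]
  top 48.7 ((521.2416381835938, 303.6576232910156), (98.14867401123047, 78.83914947509766), 2.497821569442749)
side 1 yel 134 [[515.0, 285.0, 51.0], [518.0, 313.0, 84.0], [528.0, 325.0, 93.0]]
  top 90.0 ((521.8446655273438, 304.7655944824219), (13.404093742370605, 40.603904724121094), 2.323072910308838)
```

View pics/scene_c0.png

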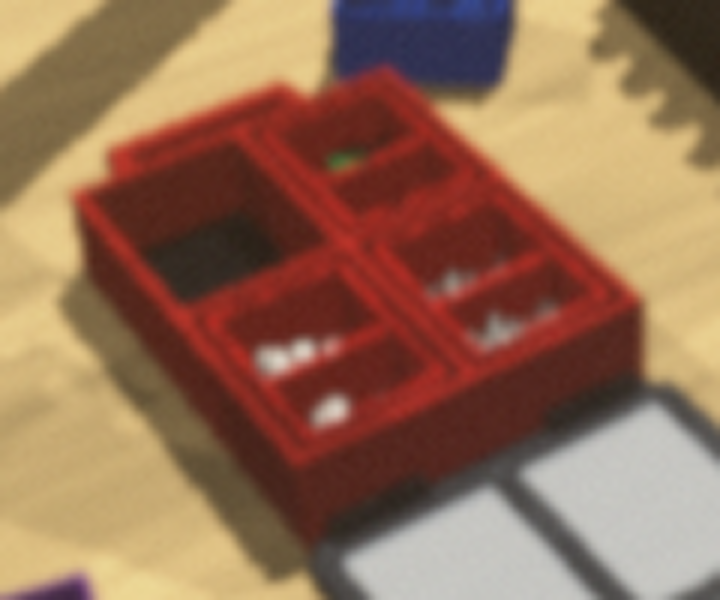

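View pics/side_c0.png

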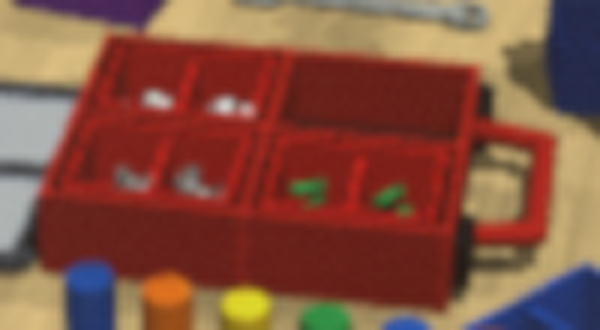

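View pics/side_c1.png

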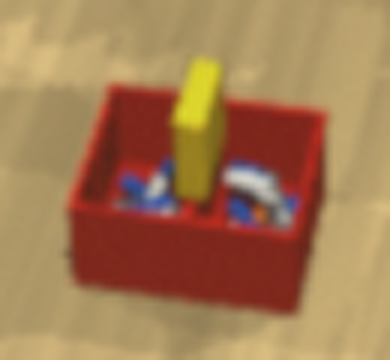

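```bash
python3 - <<'E'
from h import *;import pickle
from scipy.spatial.transform import Rotation as R
d=pickle.load(open("d0.pkl","rb"))
# bin edges: top band points -> PCA free; sort by edges of front wall in side view, long edges
g=d["side"];P=cloud(g);H=hsv(g)
red=((H[...,0]<6)|(H[...,0]>172))&(H[...,1]>120)
m=red.copy();m[:, :]=False;m[270:330,265:330]=red[270:330,265:330]
q=P[m];w=q[(q[:,2]>8)&(q[:,2]<40)&(q[:,1]>325)];print("front wall (y+) fit",np.polyfit(w[:,0],w[:,1],1),len(w))
m[:]=False;m[175:230,280:380]=red[175:230,280:380]
q=P[m];w=q[(q[:,2]>8)&(q[:,2]<45)&(q[:,1]>-105)];print("case y+ wall",np.polyfit(w[:,0],w[:,1],1),len(w),w[:,1].mean())
g=d["scene"];P=cloud(g);H=hsv(g);red=((H[...,0]<6)|(H[...,0]>172))&(H[...,1]>120)
m[:]=False;m[180:280,225:345]=red[180:280,225:345];q=P[m];w=q[(q[:,2]>8)&(q[:,2]<45)&(q[:,1]<-270)];print("case y- wall",np.polyfit(w[:,0],w[:,1],1),len(w),w[:,1].mean())
w=q[(q[:,2]>8)&(q[:,2]<45)&(q[:,0]>650)];print("case x+ wall",np.polyfit(w[:,1],w[:,0],1),len(w))
# rack
for n,box in(("scene",(320,140,385,215)),("side",(280,215,380,275))):
    g=d[n];P=cloud(g);H=hsv(g);a,b,c,e=box
    Q=P[b:e,a:c].reshape(-1,3);S=H[b:e,a:c].reshape(-1,3)
    k=(S[:,2]<70)&(Q[:,2]>5)&(Q[:,2]<65);print(n,"rack",np.percentile(Q[k],[1,50,99],axis=0).round(0).tolist(),cv2.minAreaRect(Q[k][:,:2].astype(np.float32)))
    k=(Q[:,2]>75);print(" handles",np.percentile(Q[k],[1,50,99],axis=0).round(0).tolist())
# can
    P=P.reshape(-1,3)
r=R.from_quat([-1.97023890e-01,  9.80398086e-01,  1.05672175e-03, -2.52717304e-04]);print(r.as_matrix().round(3))
g=d["scene"];P=cloud(g)[175:230,415:445].reshape(-1,3);k=P[:,2]>100;print("can",np.percentile(P[k],[1,50,99],axis=0).round(0).tolist())
E
```

```text
front wall (y+) fit [3.67742859e-02 3.20769535e+02] 305
case y+ wall [ 3.50113446e-02 -1.11312758e+02] 571 -92.48792816106082
case y- wall [ 3.00605586e-02 -2.98137346e+02] 117 -280.8137580990556
case x+ wall [-1.80724274e-02  6.65004123e+02] 437
scene rack [[316.0, 70.0, 8.0], [520.0, 85.0, 46.0], [606.0, 304.0, 60.0]] ((424.4251708984375, 149.21377563476562), (151.5963897705078, 384.9156799316406), 54.38250732421875)
 handles [[380.0, -547.0, 76.0], [509.0, 98.0, 116.0], [1345.0, 118.0, 773.0]]
side rack [[365.0, -100.0, 7.0], [476.0, 125.0, 48.0], [599.0, 139.0, 61.0]] ((522.8193359375, 21.355484008789062), (297.25714111328125, 274.64788818359375), 6.743932247161865)
 handles [[322.0, 93.0, 76.0], [472.0, 114.0, 115.0], [593.0, 1012.0, 820.0]]
[[-0.922 -0.386 -0.001]
 [-0.386  0.922  0.002]
 [ 0.     0.002 -1.   ]]
can [[732.0, -547.0, 101.0], [763.0, 201.0, 131.0], [1345.0, 234.0, 773.0]]
```

The empty bay is bay1, on the handle side towards -y. The white caps, screws and green plugs fill the other three. Case yaw is about 0.03 rad and bin yaw about 0.035 rad. Now I'll travel to above the loose bin, turning about 69° on the way.

{"fn": "play_rows", "kwargs": {
  "targets": [
    {"gripper": -1,"tx": -0.11,"ty": 0.106,"tz": -0.01,"spin": -0.12},
    {"gripper": -1,"tx": -0.22,"ty": 0.21,"tz": -0.02,"spin": -0.25},
    {"gripper": -1,"tx": -0.33,"ty": 0.32,"tz": -0.03,"spin": -0.38},
    {"gripper": -1,"tx": -0.44,"ty": 0.425,"tz": -0.04,"spin": -0.5},
    {"gripper": -1,"tx": -0.55,"ty": 0.53,"tz": -0.05,"spin": -0.62},
    {"gripper": -1,"tx": -0.66,"ty": 0.64,"tz": -0.06,"spin": -0.75},
    {"gripper": -1,"tx": -0.77,"ty": 0.74,"tz": -0.07,"spin": -0.88},
    {"gripper": -1,"tx": -0.875,"ty": 0.85,"tz": -0.08,"spin": -1.0}
  ]
}}

```text
clock: 1.1
position: [361.4, -294.6, 265.0]
ee_rot: [-0.559, 0.829, 0.0, -0.0]
contact_force: [-1.0, -0.1, 0.6]
gripper_width: 85.6
```

```bash
cat > st.py <<'E'
from bench import *;import numpy as np,sys
from scipy.spatial.transform import Rotation as R
s=read_state();M=R.from_quat(s["ee_rot"]).as_matrix()
print(s["clock"],s["position"].round(1),"joints",s["joints"].round(2),"w",round(s["gripper_width"],1),"F",s["contact_force"].round(1))
print("tool y yaw deg",np.degrees(np.arctan2(M[1,1],M[0,1])).round(2),"\n",M.round(3))
if len(sys.argv)>3:
    t=np.array([float(a) for a in sys.argv[1:4]]);print("shift units",(M.T@(t-s["position"])/250).round(3))
E
python3 st.py 521.5 304 250
```

```text
1.1 [ 361.4 -294.6  265. ] joints [-0.33  0.1  -0.33 -0.   -1.15 -0.05] w 85.6 F [-1.  -0.1  0.6]
tool y yaw deg 157.91 
 [[-0.376 -0.927 -0.001]
 [-0.927  0.376  0.   ]
 [-0.     0.001 -1.   ]]
shift units [-2.459  0.307  0.061]
```

{"fn": "play_rows", "kwargs": {
  "targets": [
    {"gripper": -1,"tx": -0.12,"ty": 0.015,"spin": -0.07},
    {"gripper": -1,"tx": -0.25,"ty": 0.03,"spin": -0.13},
    {"gripper": -1,"tx": -0.38,"ty": 0.045,"spin": -0.2},
    {"gripper": -1,"tx": -0.5,"ty": 0.06,"spin": -0.27},
    {"gripper": -1,"tx": -0.62,"ty": 0.08,"spin": -0.33},
    {"gripper": -1,"tx": -0.75,"ty": 0.095,"spin": -0.4},
    {"gripper": -1,"tx": -0.88,"ty": 0.11,"spin": -0.47},
    {"gripper": -1,"tx": -1.0,"ty": 0.125,"spin": -0.535}
  ]
}}

```text
invalid input
```

```bash
python3 st.py 521.5 304 250
```

```text
1.1 [ 361.4 -294.6  265. ] joints [-0.33  0.1  -0.33 -0.   -1.15 -0.05] w 85.6 F [-1.  -0.1  0.6]
tool y yaw deg 157.91 
 [[-0.376 -0.927 -0.001]
 [-0.927  0.376  0.   ]
 [-0.     0.001 -1.   ]]
shift units [-2.459  0.307  0.061]
```

The call was refused, probably because the rows left out tz. I'll give every field.

{"fn": "play_rows", "kwargs": {
  "targets": [
    {"gripper": -1,"tx": -0.12,"ty": 0.015,"tz": 0,"spin": -0.07},
    {"gripper": -1,"tx": -0.25,"ty": 0.03,"tz": 0,"spin": -0.13},
    {"gripper": -1,"tx": -0.38,"ty": 0.045,"tz": 0,"spin": -0.2},
    {"gripper": -1,"tx": -0.5,"ty": 0.06,"tz": 0,"spin": -0.27},
    {"gripper": -1,"tx": -0.62,"ty": 0.08,"tz": 0,"spin": -0.33},
    {"gripper": -1,"tx": -0.75,"ty": 0.095,"tz": 0,"spin": -0.4},
    {"gripper": -1,"tx": -0.88,"ty": 0.11,"tz": 0,"spin": -0.47},
    {"gripper": -1,"tx": -1.0,"ty": 0.125,"tz": 0,"spin": -0.535}
  ]
}}

```text
clock: 2.1
position: [426.9, -51.6, 265.1]
ee_rot: [0.719, -0.695, -0.0, 0.0]
contact_force: [0.6, 0.1, 0.8]
gripper_width: 85.4
```

```bash
python3 st.py 521.5 304 250
```

```text
2.1 [426.9 -51.6 265.1] joints [ 0.26  0.03 -0.4  -0.   -1.14 -0.23] w 85.4 F [0.6 0.1 0.8]
tool y yaw deg -178.08 
 [[ 0.034 -0.999 -0.001]
 [-0.999 -0.034  0.   ]
 [-0.     0.001 -1.   ]]
shift units [-1.409 -0.426  0.06 ]
```

{"fn": "play_rows", "kwargs": {
  "targets": [
    {"gripper": -1,"tx": -0.1,"ty": -0.03,"tz": 0,"spin": 0},
    {"gripper": -1,"tx": -0.25,"ty": -0.07,"tz": 0,"spin": 0},
    {"gripper": -1,"tx": -0.4,"ty": -0.12,"tz": 0,"spin": 0},
    {"gripper": -1,"tx": -0.55,"ty": -0.16,"tz": 0,"spin": 0},
    {"gripper": -1,"tx": -0.7,"ty": -0.21,"tz": 0,"spin": 0},
    {"gripper": -1,"tx": -0.85,"ty": -0.25,"tz": 0,"spin": 0},
    {"gripper": -1,"tx": -1.0,"ty": -0.3,"tz": 0,"spin": 0}
  ]
}}

```text
clock: 2.98
position: [493.9, 200.7, 265.0]
ee_rot: [0.718, -0.696, -0.0, 0.0]
contact_force: [0.3, 0.1, 0.1]
gripper_width: 85.4
```

{"fn": "play_rows", "kwargs": {
  "targets": [
    {"gripper": -1,"tx": -0.1,"ty": -0.03,"tz": 0,"spin": 0},
    {"gripper": -1,"tx": -0.2,"ty": -0.06,"tz": 0,"spin": 0},
    {"gripper": -1,"tx": -0.3,"ty": -0.09,"tz": 0,"spin": 0},
    {"gripper": -1,"tx": -0.38,"ty": -0.11,"tz": 0,"spin": 0},
    {"gripper": -1,"tx": -0.41,"ty": -0.12,"tz": 0,"spin": 0},
    {"gripper": -1,"tx": -0.41,"ty": -0.125,"tz": 0,"spin": 0},
    {"gripper": -1,"tx": -0.41,"ty": -0.125,"tz": 0,"spin": 0}
  ]
}}

```text
clock: 3.85
position: [522.0, 302.3, 265.4]
ee_rot: [0.718, -0.696, -0.0, 0.0]
contact_force: [0.2, -0.4, 0.6]
gripper_width: 85.1
```

```bash
python3 st.py 521.5 304 70; python3 - <<'E'
from bench import *;from h import *
import pickle
d={}
for n in("wrist","side","scene"):
    g=get_image(n);d[n]=g;cv2.imwrite(f"pics/{n}1.png",g["frame"][:,:,::-1])
pickle.dump(d,open("d1.pkl","wb"))
for n in ("wrist","side"):
    g=d[n];P=cloud(g);H=hsv(g)
    yel=(H[...,0]>20)&(H[...,0]<35)&(H[...,1]>170);q=P[yel];q=q[(q[:,2]>84)&(q[:,2]<97)&(abs(q[:,0]-521)<60)&(abs(q[:,1]-304)<60)]
    if len(q)>4:print(n,"tab top",len(q),q.mean(0),cv2.minAreaRect(q[:,:2].astype(np.float32)))
    red=((H[...,0]<6)|(H[...,0]>172))&(H[...,1]>120);q=P[red];q=q[(q[:,2]>44)&(q[:,2]<56)&(abs(q[:,0]-521)<80)&(abs(q[:,1]-304)<70)]
    if len(q)>4:print(n,"rim",len(q),q.mean(0),cv2.minAreaRect(q[:,:2].astype(np.float32)))
E
```

```text
3.85 [522.  302.3 265.4] joints [ 0.79  0.33 -0.02 -0.   -1.22 -0.76] w 85.1 F [ 0.2 -0.4  0.6]
tool y yaw deg -178.23 
 [[ 0.031 -1.    -0.   ]
 [-1.    -0.031 -0.   ]
 [ 0.     0.    -1.   ]]
shift units [-0.007  0.002  0.782]
wrist tab top 527 [520.13836298 302.30286239  89.9342017 ] ((519.826171875, 302.6651611328125), (13.154376029968262, 39.125877380371094), 1.5224416255950928)
wrist rim 930 [523.50689106 296.95365791  49.1657223 ] ((520.714599609375, 302.66015625), (99.09718322753906, 74.11158752441406), 1.6036407947540283)
side tab top 70 [521.08258101 306.1799756   90.20010931] ((522.0763549804688, 304.64068603515625), (13.833717346191406, 40.59886169433594), 3.5491278171539307)
side rim 216 [519.26461585 311.27176797  48.84506859] ((521.014892578125, 303.2574768066406), (97.82038116455078, 77.80179595947266), 1.4459224939346313)
```

View pics/wrist1.png

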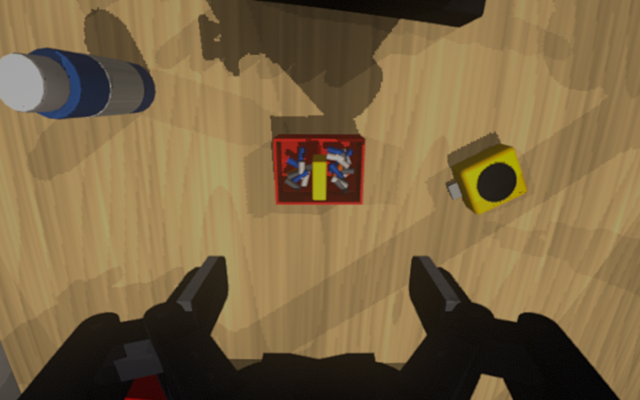

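The wrist view shows the bin squarely below, with its tab at (319,178), and the sizes match (39×13 mm tab, 99×74 mm rim). The tape, at (490,182), is clear of the fingers. Descending.

{"fn": "play_rows", "kwargs": {
  "targets": [
    {"gripper": -1,"tx": -0.002,"ty": 0.005,"tz": 0.12,"spin": 0},
    {"gripper": -1,"tx": -0.002,"ty": 0.005,"tz": 0.27,"spin": 0},
    {"gripper": -1,"tx": -0.002,"ty": 0.005,"tz": 0.42,"spin": 0},
    {"gripper": -1,"tx": -0.002,"ty": 0.005,"tz": 0.55,"spin": 0},
    {"gripper": -1,"tx": -0.002,"ty": 0.005,"tz": 0.65,"spin": 0},
    {"gripper": -1,"tx": -0.002,"ty": 0.005,"tz": 0.73,"spin": 0},
    {"gripper": -1,"tx": -0.002,"ty": 0.005,"tz": 0.78,"spin": 0},
    {"gripper": -1,"tx": -0.002,"ty": 0.005,"tz": 0.78,"spin": 0},
    {"gripper": -1,"tx": -0.002,"ty": 0.005,"tz": 0.78,"spin": 0}
  ]
}}

```text
clock: 5.12
position: [521.3, 303.8, 71.3]
ee_rot: [0.718, -0.696, 0.0, -0.001]
contact_force: [0.7, 0.3, -0.6]
gripper_width: 85.5
```

```bash
python3 st.py 520.5 303 70; python3 - <<'E'
from bench import *;import cv2
for n in("wrist","side"):
    g=get_image(n);f=g["frame"][:,:,::-1]
    if n=="side": f=cv2.resize(f[240:350,220:420],None,fx=4,fy=4)
    cv2.imwrite(f"pics/{n}2.png",f)
E
```

```text
5.125 [521.3 303.8  71.3] joints [ 0.8   0.52 -0.26  0.   -0.79 -0.76] w 85.5 F [ 0.7  0.3 -0.6]
tool y yaw deg -178.18 
 [[ 0.032 -0.999  0.001]
 [-0.999 -0.032  0.001]
 [-0.001 -0.001 -1.   ]]
shift units [0.003 0.003 0.005]
```

View pics/wrist2.png

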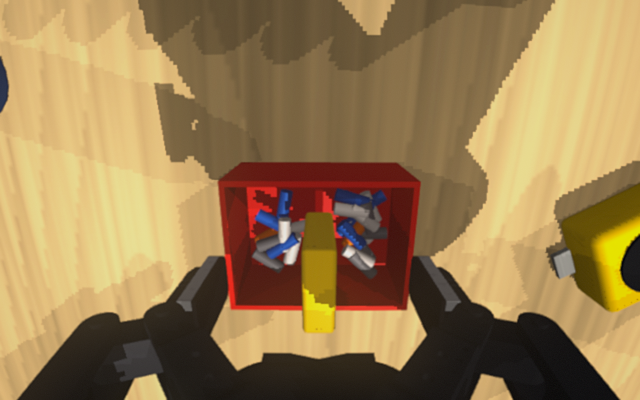

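View pics/side2.png

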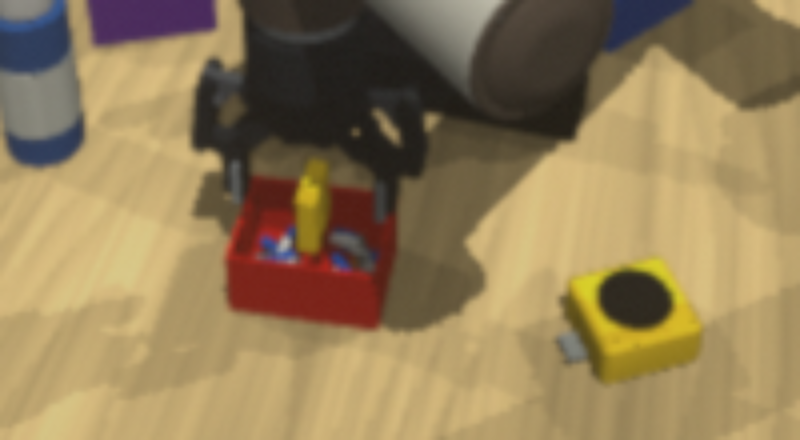

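The tab sits midway between the open fingers, and nothing is touching. Closing.

{"fn": "play_rows", "kwargs": {
  "targets": [
    {"gripper": 0,"tx": 0,"ty": 0.002,"tz": 0,"spin": 0},
    {"gripper": 0.5,"tx": 0,"ty": 0.002,"tz": 0,"spin": 0},
    {"gripper": 1,"tx": 0,"ty": 0.002,"tz": 0,"spin": 0},
    {"gripper": 1,"tx": 0,"ty": 0.002,"tz": 0,"spin": 0},
    {"gripper": 1,"tx": 0,"ty": 0.002,"tz": 0,"spin": 0},
    {"gripper": 1,"tx": 0,"ty": 0.002,"tz": 0,"spin": 0},
    {"gripper": 1,"tx": 0,"ty": 0.002,"tz": 0,"spin": 0},
    {"gripper": 1,"tx": 0,"ty": 0.002,"tz": 0,"spin": 0}
  ]
}}

```text
clock: 6.22
position: [520.5, 303.6, 70.4]
ee_rot: [0.718, -0.696, 0.0, -0.0]
contact_force: [1.4, 0.9, 0.6]
gripper_width: 13.1
```

```bash
python3 st.py 520.5 303 70
```

```text
6.225 [520.5 303.6  70.4] joints [ 0.8   0.52 -0.26  0.   -0.79 -0.76] w 13.1 F [1.4 0.9 0.6]
tool y yaw deg -178.19 
 [[ 0.032 -0.999  0.   ]
 [-0.999 -0.032  0.   ]
 [-0.    -0.    -1.   ]]
shift units [ 0.002 -0.     0.002]
```

Gripped at 13 mm. Lifting 200 mm.

{"fn": "play_rows", "kwargs": {
  "targets": [
    {"gripper": 1,"tx": 0,"ty": 0,"tz": -0.03,"spin": 0},
    {"gripper": 1,"tx": 0,"ty": 0,"tz": -0.1,"spin": 0},
    {"gripper": 1,"tx": 0,"ty": 0,"tz": -0.2,"spin": 0},
    {"gripper": 1,"tx": 0,"ty": 0,"tz": -0.3,"spin": 0},
    {"gripper": 1,"tx": 0,"ty": 0,"tz": -0.4,"spin": 0},
    {"gripper": 1,"tx": 0,"ty": 0,"tz": -0.5,"spin": 0},
    {"gripper": 1,"tx": 0,"ty": 0,"tz": -0.6,"spin": 0},
    {"gripper": 1,"tx": 0,"ty": 0,"tz": -0.69,"spin": 0},
    {"gripper": 1,"tx": 0,"ty": 0,"tz": -0.76,"spin": 0},
    {"gripper": 1,"tx": 0,"ty": 0,"tz": -0.79,"spin": 0},
    {"gripper": 1,"tx": 0,"ty": 0,"tz": -0.8,"spin": 0},
    {"gripper": 1,"tx": 0,"ty": 0,"tz": -0.8,"spin": 0}
  ]
}}

```text
clock: 7.72
position: [519.9, 303.2, 269.5]
ee_rot: [0.718, -0.696, -0.0, 0.001]
contact_force: [0.0, 0.0, -2.8]
gripper_width: 13.1
```

```bash
python3 st.py 489 -236 270; python3 - <<'E'
from bench import *;from h import *
for n in("side","wrist"):
    g=get_image(n);cv2.imwrite(f"pics/{n}3.png",g["frame"][:,:,::-1])
    P=cloud(g);H=hsv(g);red=((H[...,0]<6)|(H[...,0]>172))&(H[...,1]>120);q=P[red];q=q[(q[:,2]>120)&(abs(q[:,0]-521)<80)&(abs(q[:,1]-304)<70)]
    if len(q): print(n,np.percentile(q,[1,50,99],axis=0).round(0).tolist())
E
```

```text
7.725 [519.9 303.2 269.5] joints [ 0.8   0.33 -0.01 -0.   -1.23 -0.76] w 13.1 F [ 0.   0.  -2.8]
tool y yaw deg -178.2 
 [[ 0.031 -1.    -0.001]
 [-1.    -0.031 -0.001]
 [ 0.001  0.001 -1.   ]]
shift units [ 2.152  0.191 -0.   ]
side [[470.0, 265.0, 202.0], [514.0, 337.0, 231.0], [569.0, 343.0, 616.0]]
wrist [[471.0, 264.0, 201.0], [527.0, 293.0, 225.0], [569.0, 339.0, 317.0]]
```

View pics/side3.png

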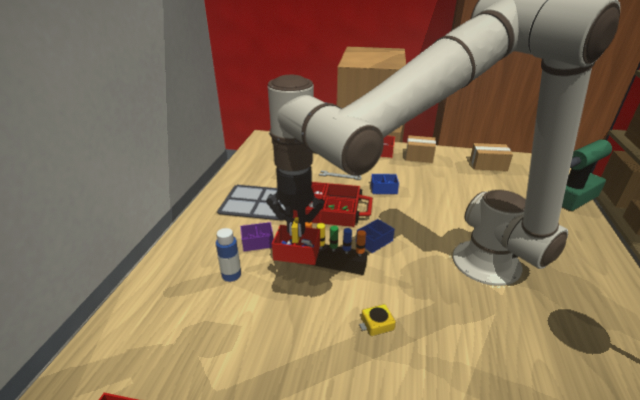

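View pics/wrist3.png

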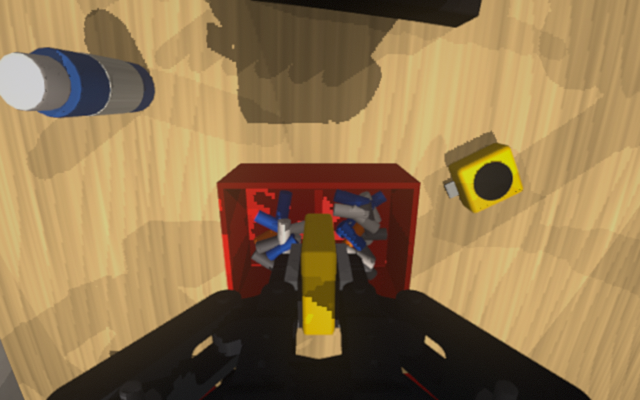

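The bin hangs level with its underside at about 200 mm, 60 mm above the handles. Carrying it over the rack.

{"fn": "play_rows", "kwargs": {
  "targets": [
    {"gripper": 1,"tx": 0.02,"ty": 0.002,"tz": 0,"spin": 0},
    {"gripper": 1,"tx": 0.08,"ty": 0.007,"tz": 0,"spin": 0},
    {"gripper": 1,"tx": 0.17,"ty": 0.015,"tz": 0,"spin": 0},
    {"gripper": 1,"tx": 0.27,"ty": 0.024,"tz": 0,"spin": 0},
    {"gripper": 1,"tx": 0.37,"ty": 0.033,"tz": 0,"spin": 0},
    {"gripper": 1,"tx": 0.47,"ty": 0.042,"tz": 0,"spin": 0},
    {"gripper": 1,"tx": 0.57,"ty": 0.051,"tz": 0,"spin": 0},
    {"gripper": 1,"tx": 0.67,"ty": 0.06,"tz": 0,"spin": 0},
    {"gripper": 1,"tx": 0.77,"ty": 0.069,"tz": 0,"spin": 0},
    {"gripper": 1,"tx": 0.87,"ty": 0.078,"tz": 0,"spin": 0},
    {"gripper": 1,"tx": 0.95,"ty": 0.085,"tz": 0,"spin": 0},
    {"gripper": 1,"tx": 1.0,"ty": 0.09,"tz": 0,"spin": 0}
  ]
}}

```text
clock: 9.32
position: [505.5, 51.4, 270.4]
ee_rot: [0.718, -0.696, 0.0, -0.0]
contact_force: [0.3, 0.3, -3.1]
gripper_width: 13.1
```

{"fn": "play_rows", "kwargs": {
  "targets": [
    {"gripper": 1,"tx": 0.03,"ty": 0.003,"tz": 0,"spin": 0},
    {"gripper": 1,"tx": 0.1,"ty": 0.009,"tz": 0,"spin": 0},
    {"gripper": 1,"tx": 0.2,"ty": 0.018,"tz": 0,"spin": 0},
    {"gripper": 1,"tx": 0.3,"ty": 0.027,"tz": 0,"spin": 0},
    {"gripper": 1,"tx": 0.4,"ty": 0.036,"tz": 0,"spin": 0},
    {"gripper": 1,"tx": 0.5,"ty": 0.045,"tz": 0,"spin": 0},
    {"gripper": 1,"tx": 0.57,"ty": 0.05,"tz": 0,"spin": 0},
    {"gripper": 1,"tx": 0.6,"ty": 0.054,"tz": 0,"spin": 0},
    {"gripper": 1,"tx": 0.6,"ty": 0.054,"tz": 0,"spin": 0},
    {"gripper": 1,"tx": 0.6,"ty": 0.054,"tz": 0,"spin": 0}
  ]
}}

```text
clock: 10.58
position: [497.0, -97.0, 270.3]
ee_rot: [0.718, -0.696, -0.0, -0.0]
contact_force: [0.7, -0.3, -3.0]
gripper_width: 13.2
```

```bash
python3 st.py 489 -236 270; python3 - <<'E'
from bench import *;from h import *
import pickle
d={}
for n in("wrist","side","scene"):
    g=get_image(n);d[n]=g;cv2.imwrite(f"pics/{n}4.png",g["frame"][:,:,::-1])
pickle.dump(d,open("d4.pkl","wb"))
E
```

```text
10.575 [497.  -97.  270.3] joints [ 0.13  0.16 -0.24 -0.   -1.17 -0.1 ] w 13.2 F [ 0.7 -0.3 -3. ]
tool y yaw deg -178.15 
 [[ 0.032 -0.999  0.   ]
 [-0.999 -0.032  0.   ]
 [-0.    -0.    -1.   ]]
shift units [0.555 0.05  0.001]
```

View pics/wrist4.png

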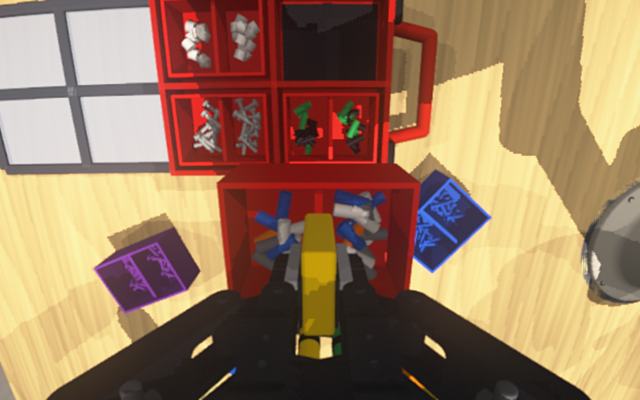

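View pics/scene4.png

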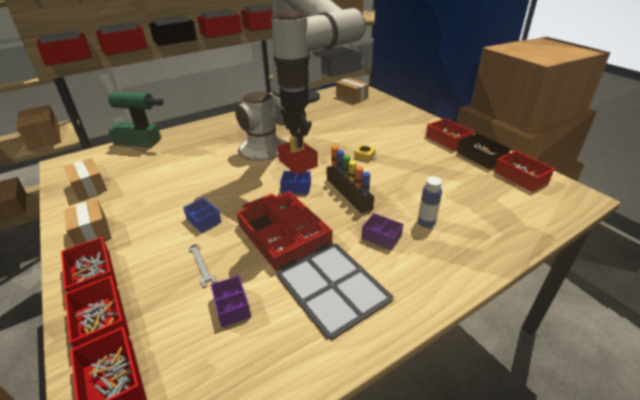

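The wrist view shows the empty bay, with its black liner, at about (330,40). The handle is to its right, the caps to its left and the green plugs below it. I'll measure it from the wrist depth image, together with the held bin.

```bash
python3 - <<'E'
from h import *;import pickle
d=pickle.load(open("d4.pkl","rb"));g=d["wrist"];P=cloud(g)
print("z line row40",[(u,P[40,u].round(0).astype(int).tolist()) for u in range(262,398,4)])
print("col335",[(v,P[v,335].round(0).astype(int).tolist()) for v in range(0,104,4)])
z=P[...,2];low=((z<46)&(z>-5)).astype(np.uint8)
sub=np.zeros_like(low);sub[0:110,265:395]=low[0:110,265:395]
n,l,s,c=cv2.connectedComponentsWithStats(sub)
for i in range(1,n):
    if s[i,4]>500:print(s[i],P[l==i].min(0).round(),P[l==i].max(0).round())
# top rim of case
H=hsv(g);red=((H[...,0]<6)|(H[...,0]>172))&(H[...,1]>120)
q=P[(z>51)&(z<61)&red&(P[...,1]<-85)];print("case rim",len(q),q[:,2].mean(),cv2.minAreaRect(q[:,:2].astype(np.float32)))
w=q
print("x extent",np.percentile(w[:,0],[.5,99.5]),"ymax",np.percentile(w[:,1],99.5))
for wn in("wrist","side","scene"):
    g=d[wn];P=cloud(g);H=hsv(g);red=((H[...,0]<6)|(H[...,0]>172))&(H[...,1]>120)
    q=P[red&(abs(P[...,0]-497)<75)&(abs(P[...,1]+97)<60)&(P[...,2]>180)&(P[...,2]<270)]
    if len(q)<10: continue
    t=q[abs(q[:,2]-250)<7];print(wn,"bin z",np.percentile(q[:,2],[1,99]),cv2.minAreaRect(t[:,:2].astype(np.float32)) if len(t)>4 else None)
g=d["wrist"];P=cloud(g);H=hsv(g);y=(H[...,0]>20)&(H[...,0]<35)&(H[...,1]>170)&(P[...,2]>270)&(P[...,2]<300);t=P[y];print("tab",t.mean(0),cv2.minAreaRect(t[:,:2].astype(np.float32)))
E
```

```text
z line row40 [(262, [556, -230, 56]), (266, [555, -233, 37]), (270, [549, -230, 55]), (274, [545, -230, 55]), (278, [544, -235, 25]), (282, [542, -238, 7]), (286, [537, -238, 7]), (290, [533, -238, 7]), (294, [528, -238, 8]), (298, [524, -238, 9]), (302, [519, -239, 7]), (306, [515, -239, 6]), (310, [510, -239, 7]), (314, [505, -239, 7]), (318, [501, -239, 7]), (322, [496, -239, 7]), (326, [492, -240, 7]), (330, [487, -240, 6]), (334, [483, -240, 6]), (338, [478, -240, 6]), (342, [474, -240, 8]), (346, [469, -240, 7]), (350, [465, -240, 7]), (354, [460, -241, 7]), (358, [455, -241, 7]), (362, [451, -241, 5]), (366, [446, -241, 7]), (370, [442, -242, 7]), (374, [437, -242, 7]), (378, [433, -242, 7]), (382, [432, -238, 27]), (386, [432, -234, 53]), (390, [429, -234, 55]), (394, [413, -244, 1])]
col335 [(0, [484, -280, 11]), (4, [483, -277, 7]), (8, [483, -273, 7]), (12, [483, -269, 7]), (16, [483, -265, 6]), (20, [482, -261, 6]), (24, [482, -257, 7]), (28, [482, -252, 8]), (32, [482, -248, 7]), (36, [482, -244, 7]), (40, [482, -240, 7]), (44, [481, -236, 6]), (48, [481, -231, 6]), (52,
[... 607 characters left out ...]
25), (243.39056396484375, 176.79515075683594), 1.6798115968704224)
x extent [423.55622094 667.19928563] ymax -90.60228861712609
wrist bin z [201.28668094 250.95423327] ((496.67071533203125, -102.45944213867188), (99.9083480834961, 66.0744400024414), 1.55921471118927)
side bin z [206.70934709 253.46470992] ((497.1802673339844, -94.7802734375), (97.15766906738281, 81.08344268798828), 1.7991564273834229)
scene bin z [203.21891084 249.86114502] ((501.00982666015625, -98.97976684570312), (101.63496398925781, 74.04500579833984), 1.1168590784072876)
tab [ 496.83471059 -102.64166045  288.13993277] ((497.00811767578125, -98.15391540527344), (14.592415809631348, 40.37189483642578), 1.0880084037780762)
```

Bay1 centre comes out at (488.4, -236.8) from two independent wrist-depth measurements, with case yaw 1.7° and bin yaw 1.6°. The bin centre is within about 1 mm of the TCP. Moving above the bay and then descending part of the way.

{"fn": "play_rows", "kwargs": {
  "targets": [
    {"gripper": 1,"tx": 0.03,"ty": 0.003,"tz": 0,"spin": 0},
    {"gripper": 1,"tx": 0.1,"ty": 0.01,"tz": 0,"spin": 0},
    {"gripper": 1,"tx": 0.19,"ty": 0.018,"tz": 0,"spin": 0},
    {"gripper": 1,"tx": 0.28,"ty": 0.026,"tz": 0,"spin": 0},
    {"gripper": 1,"tx": 0.37,"ty": 0.035,"tz": 0,"spin": 0},
    {"gripper": 1,"tx": 0.46,"ty": 0.043,"tz": 0,"spin": 0},
    {"gripper": 1,"tx": 0.52,"ty": 0.049,"tz": 0,"spin": 0},
    {"gripper": 1,"tx": 0.555,"ty": 0.052,"tz": 0,"spin": 0},
    {"gripper": 1,"tx": 0.555,"ty": 0.052,"tz": 0,"spin": 0},
    {"gripper": 1,"tx": 0.555,"ty": 0.052,"tz": 0,"spin": 0}
  ]
}}

```text
clock: 11.98
position: [488.4, -236.2, 270.3]
ee_rot: [0.718, -0.696, -0.0, -0.0]
contact_force: [0.5, 0.3, -1.6]
gripper_width: 13.5
```

{"fn": "play_rows", "kwargs": {
  "targets": [
    {"gripper": 1,"tx": 0,"ty": 0,"tz": 0.03,"spin": 0},
    {"gripper": 1,"tx": 0,"ty": 0,"tz": 0.09,"spin": 0},
    {"gripper": 1,"tx": 0,"ty": 0,"tz": 0.16,"spin": 0},
    {"gripper": 1,"tx": 0,"ty": 0,"tz": 0.23,"spin": 0},
    {"gripper": 1,"tx": 0,"ty": 0,"tz": 0.3,"spin": 0},
    {"gripper": 1,"tx": 0,"ty": 0,"tz": 0.36,"spin": 0},
    {"gripper": 1,"tx": 0,"ty": 0,"tz": 0.4,"spin": 0},
    {"gripper": 1,"tx": 0,"ty": 0,"tz": 0.4,"spin": 0},
    {"gripper": 1,"tx": 0,"ty": 0,"tz": 0.4,"spin": 0}
  ]
}}

```text
clock: 13.1
position: [488.8, -236.7, 170.9]
ee_rot: [0.718, -0.696, 0.001, -0.0]
contact_force: [0.4, -0.6, -2.1]
gripper_width: 13.5
```

```bash
cat > m.py <<'E'
from bench import *;from h import *
import sys
k=sys.argv[1];s=read_state();T=s["position"];tz=T[2]
for n in("wrist","side","scene"):
    g=get_image(n);f=g["frame"][:,:,::-1]
    if n=="scene": f=cv2.resize(f[140:290,210:360],None,fx=4,fy=4)
    if n=="side": f=cv2.resize(f[110:240,270:400],None,fx=4,fy=4)
    cv2.imwrite(f"pics/{n}{k}.png",f)
    P=cloud(g);H=hsv(g);red=((H[...,0]<6)|(H[...,0]>172))&(H[...,1]>110)
    near=(abs(P[...,0]-488)<75)&(abs(P[...,1]+237)<60)
    q=P[red&near&(P[...,2]>tz-76)&(P[...,2]<tz+0)];t=q[abs(q[:,2]-tz+20)<5]
    print(n,"bin z",np.percentile(q[:,2],[1,99]).round(1),cv2.minAreaRect(t[:,:2].astype(np.float32)) if len(t)>4 else None)
    y=(H[...,0]>20)&(H[...,0]<35)&(H[...,1]>150)&near&(abs(P[...,2]-tz-19)<5);t=P[y]
    if len(t)>4: print("  tab",t[:,2].mean(),cv2.minAreaRect(t[:,:2].astype(np.float32)))
    c=P[red&(abs(P[...,2]-56)<4)&(P[...,0]>410)&(P[...,0]<680)&(abs(P[...,1]+188)<115)]
    print("  case rim",len(c),cv2.minAreaRect(c[:,:2].astype(np.float32)))
E
python3 st.py 488.4 -236 143; python3 m.py 5
```

```text
13.1 [ 488.8 -236.7  170.9] joints [-0.15  0.31 -0.3   0.   -0.95  0.18] w 13.5 F [ 0.4 -0.6 -2.1]
tool y yaw deg -178.18 
 [[ 0.032 -0.999  0.001]
 [-0.999 -0.032 -0.001]
 [ 0.001 -0.001 -1.   ]]
shift units [-0.003  0.002  0.112]
wrist bin z [101.9 151.5] ((488.73602294921875, -243.01438903808594), (101.04243469238281, 64.0998306274414), 1.546992301940918)
  tab 190.30511288847757 ((488.7072448730469, -237.52723693847656), (14.57597541809082, 40.10541534423828), 1.138022780418396)
  case rim 8267 ((545.9776611328125, -188.36129760742188), (242.73577880859375, 192.2628173828125), 1.966654658317566)
side bin z [102.5 154.6] ((487.21807861328125, -233.1998291015625), (81.76403045654297, 95.5972900390625), 88.61305236816406)
  tab 190.17546651933625 ((491.0305480957031, -236.0326385498047), (10.687132835388184, 41.4056396484375), 8.902570724487305)
  case rim 705 ((546.79296875, -184.97384643554688), (240.86317443847656, 199.49049377441406), 2.549255847930908)
scene bin z [100. 151.] ((497.26763916015625, -238.95355224609375), (92.22123718261719, 71.99640655517578), 1.3169584274291992)
  tab 189.40546324875362 ((491.0958251953125, -250.3931884765625), (8.619302749633789, 16.115503311157227), 66.49884033203125)
  case rim 987 ((548.8456420898438, -187.76760864257812), (246.3440399169922, 194.26829528808594), 2.338028907775879)
```

View pics/scene5.png

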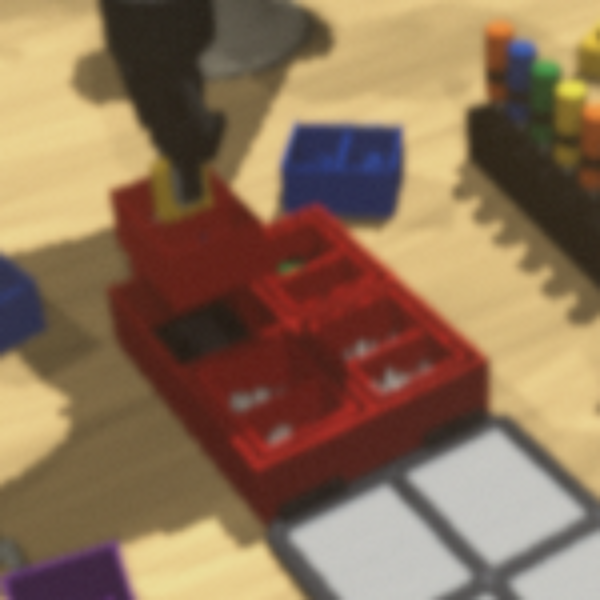

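View pics/side5.png

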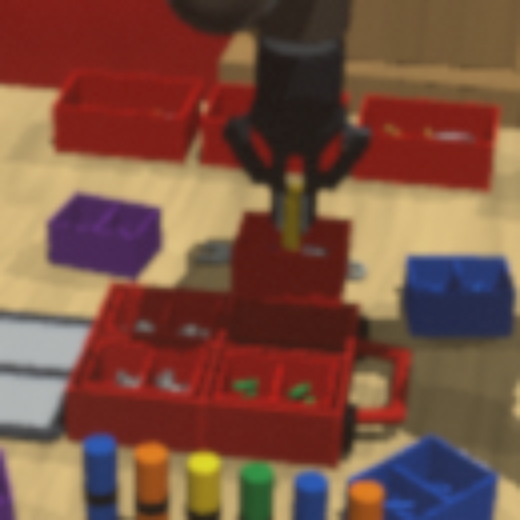

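The wrist camera now sees the whole rim (242.7×192.3 mm). That puts bay1 at (488.6, -236.9), and the held tab is at (488.7, -237.5). Both outside views agree that the bin is over the dark bay. The last step is a 27 mm descent.

{"fn": "play_rows", "kwargs": {
  "targets": [
    {"gripper": 1,"tx": -0.001,"ty": 0,"tz": 0.02,"spin": 0},
    {"gripper": 1,"tx": -0.002,"ty": 0,"tz": 0.05,"spin": 0},
    {"gripper": 1,"tx": -0.002,"ty": 0,"tz": 0.08,"spin": 0},
    {"gripper": 1,"tx": -0.002,"ty": 0,"tz": 0.1,"spin": 0},
    {"gripper": 1,"tx": -0.002,"ty": 0,"tz": 0.108,"spin": 0},
    {"gripper": 1,"tx": -0.002,"ty": 0,"tz": 0.108,"spin": 0},
    {"gripper": 1,"tx": -0.002,"ty": 0,"tz": 0.108,"spin": 0},
    {"gripper": 1,"tx": -0.002,"ty": 0,"tz": 0.108,"spin": 0}
  ]
}}

```text
clock: 14.25
position: [488.4, -236.1, 143.6]
ee_rot: [0.718, -0.696, 0.0, -0.0]
contact_force: [-0.1, 0.1, -2.2]
gripper_width: 12.6
```

```bash
python3 st.py 488.6 -236 143; python3 m.py 6
```

```text
14.25 [ 488.4 -236.1  143.6] joints [-0.15  0.34 -0.34  0.   -0.89  0.18] w 12.6 F [-0.1  0.1 -2.2]
tool y yaw deg -178.19 
 [[ 0.032 -1.     0.   ]
 [-1.    -0.032 -0.   ]
 [ 0.    -0.    -1.   ]]
shift units [-0.    -0.001  0.002]
wrist bin z [ 74.5 124.2] ((488.3775634765625, -242.35592651367188), (100.67196655273438, 64.12525939941406), 1.9590928554534912)
  tab 162.97108053640366 ((488.2133483886719, -236.85348510742188), (14.054908752441406, 40.55763626098633), 0.6374384760856628)
  case rim 10497 ((546.219482421875, -190.58670043945312), (242.87899780273438, 187.78533935546875), 2.0209405422210693)
side bin z [ 73.5 126.2] ((488.6437683105469, -232.79071044921875), (97.88233947753906, 80.56533813476562), 4.920733451843262)
  tab 163.30084540142383 ((489.9563903808594, -235.36399841308594), (10.714628219604492, 48.9343376159668), 8.818608283996582)
  case rim 715 ((546.70458984375, -183.97232055664062), (241.1142578125, 199.9512481689453), 1.8905553817749023)
scene bin z [ 73.4 123.2] ((500.6484375, -237.58189392089844), (84.82232666015625, 74.74407958984375), 1.8529449701309204)
  tab 161.84504671789804 ((491.697021484375, -249.93569946289062), (9.794204711914062, 15.614659309387207), 79.4775390625)
  case rim 961 ((548.8470458984375, -187.8673095703125), (245.3619842529297, 193.50137329101562), 2.2661938667297363)
```

View pics/side6.png

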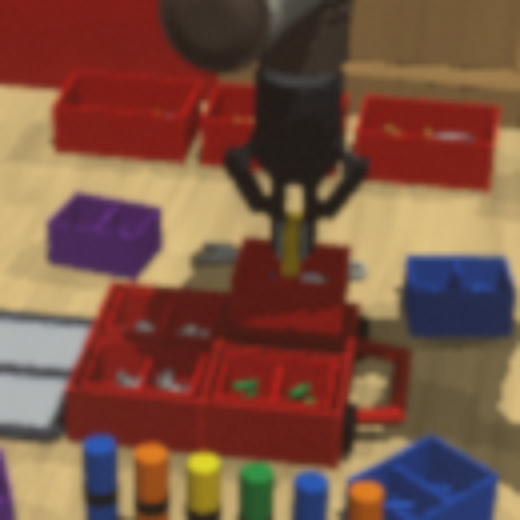

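View pics/wrist6.png

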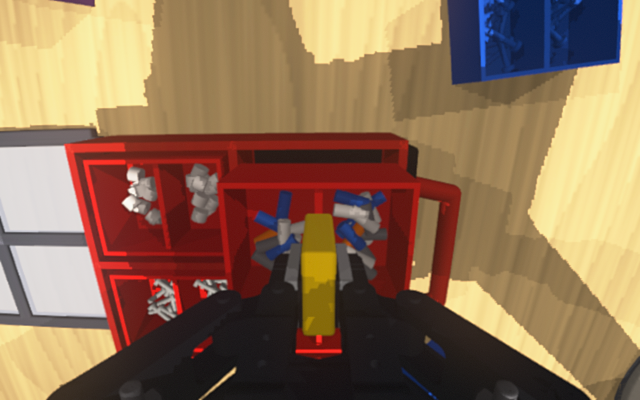

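The bin is square over the bay, with its underside at about 73.5 mm, 17 mm above the rim. The external force is just the bin's weight. Handing in.

```bash
python3 -c "
from bench import *
print(read_state()['joint_vel'].round(3));print(job_done())"
```

```text
[-0.     0.001 -0.001 -0.002  0.001  0.002]
the job is handed in; nothing more can be done
None
```

The loose bin is held by its yellow tab over the empty bay (bay1: handle side, away from the rack), ready for your fit check. I handed the job in at about 14 s of the 38 s allowed, with the arm still.

- **Carry:** I lifted the bin straight up and crossed the rack with its underside at about 200 mm, roughly 60 mm above the screwdriver handles.
- **Position:** by the wrist camera, the tab is at (488.2, -236.9) mm. The bay centre is at (488.6, -236.9) mm, so the bin is centred to within about 1 mm, on a camera calibration good to about 2 mm.
- **Height:** the underside is about 17 mm above the rim.
- **Angle:** the bin and case both measure about 2° yaw, and the tool points straight down to within 0.1°. I took the bin as level from that and the pictures, not from a separate tilt measurement.
- **Grip and contact:** the fingers hold the tab at about 13 mm, and the only force felt is about 2 N, consistent with the bin's weight.
- **Other items:** I saw no contact with anything else. I did not measure the other bins, can, tape measure or wrench again at the end.

**Disagreements:** in the last look, the side and scene cameras differed from the wrist camera by a few mm or more. They saw the bin and case only partly, so I relied on the wrist values. The case rim was also cut off in the final wrist view, so the bay centre comes from the full rim seen one step earlier. One move call was refused because I left out a value; the arm did not move, and I sent it again.

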